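# Load the dish carrier and close its cover

### The job

Slide the two dishes that stand on the carrier's loading deck into its two empty pockets, one dish to a pocket, so that each drops in and lies flat; do not lift them. Then swing the hinged cover over and press it fully down. Leave the dish that is already in a pocket, and the other things on the bench, where they are.

Things in the scene. Friction and masses are not known exactly. Their poses are not given: they have to be found in the camera images.
- carrier: Fixed aluminium dish carrier, 235 (x) by 290 (y) mm. Origin at worktop height under the middle of the line where deck ends and pockets begin; +x runs from deck to pockets (away from the robot). Three pockets side by side, centres at x = 40.5, y = -90, 0, +90 mm, each 80 (x) by 79 (y) mm, bare floor at z = 6 mm. Rear wall x = 80 to 105 mm, level with the deck
- deck (a point): Middle of the top of the carrier's flat loading deck, carrier x = -65, y = 0, z = 24 mm; axes as the carrier's. The deck runs from carrier x = -130 to 0 mm, open at its outer edges. Walls 11 mm thick between the pockets (15.5 mm outside) rise to z = 32 mm and run out onto the deck as 11 mm wide, round-nosed fins, to carrier x = -18 mm
- cover (a joint): Cover behind the pockets: aluminium frame with clear window, 278 mm wide, 90 mm from hinge to front bar, 4 mm thick, with a grey tab 50 mm wide at mid-front that reaches 105 mm from the hinge. 0 = flat over the pockets (closed), 1.57 = upright, more = leaning away from the robot. Stiff hinge: stays where left; about 2 N at the tab moves it
- cover_edge (a point): Tip of the cover's tab, at the middle of its 4 mm thickness (105 mm from the hinge axis); when closed its height is 35 mm above the worktop
- cover_axis (a point): Middle of the cover's hinge axis, fixed on the carrier at x = 92, y = 0, z = 33 mm of the carrier's frame; y runs along the axis
- pad_1: Thin black rubber pad, 76 x 76 x 2 mm, fixed on the floor of one of the two EMPTY pockets, in the pocket's centre; origin at the centre of its underside. The pads show which pockets are empty
- pad_2: The same kind of pad in the other empty pocket
- dish_1: Round lidded dish, 71 mm in diameter, 14 mm high, 16 g, standing loose on the loading deck; origin at the centre of its underside, z up. In a pocket, flat on the pad, its top is 2 mm below the deck
- dish_2: Second, identical dish on the loading deck
- dish_seated: Third, identical dish that already lies in a pocket (without a pad); leave it there. Origin at the centre of its underside
- timer: White timer, 62 x 62 x 17 mm, loose bystander left of the carrier; origin at the centre of its underside
- tape_roll: Roll of tape lying flat, 69 mm across, 18 mm high, loose bystander left of the carrier; origin at the centre of its underside
- jar: White jar with screw cap, 46 mm across, 84 mm high, loose bystander right of the carrier; origin at the centre of its underside

How it is judged:
By the outcome, as a careful person would: the job done as asked, in the order asked, and still so for the second after the job is handed in, with the robot touching nothing.
It also fails if it takes over 72 s, if anything falls off the work surface, if the arm or the gripper's body presses on something with over 40 N, if the wrist force passes 120 N, or if a joint passes its speed limit or range.

### The arm

A 6-joint arm with a two-finger parallel gripper is mounted at the origin on a cart in front of the work surface, level with it; the furniture and walls round the work are solid. World frame = base frame: x ahead of the robot, y to its left, z up, the work surface at z = 0. Lengths are in mm, angles in rad, forces in N, time in s.
With the tool pointing down it reaches from about 275 to 750 mm from the base axis. Payload 10.2 kg.
Tool frame: the origin (TCP) lies on the mounting face of the last link; the fingertips stand 173 mm ahead of it and the grasp point (between the pads) lies 155 mm ahead of it; z points along the fingers, y is the line along which they close (so a half turn about z gives the same grasp; the last joint's range is limited). The gripper opens to 85 mm and grips with 20 to 120 N. Pads are 22 mm wide; open, the fingers measure 114 mm over their backs; the gripper's body (76 mm by 85 mm) begins 54 mm behind the grasp point. The pads swing forward as they close: fully open they stand 13 mm farther back than shut.
Start: joints at [-1.451, 0.313, 1.498, -0, 1.331, -0.223], TCP at [176.453, -494.466, 404.694] pointing down, gripper open.
Joint ranges: [-2.94, 2.94], [-0.97, 2.17], [0.19, 2.56], [-1.23, 4.37], [0.02, 3.11], [-2.88, 2.88]. Speed limits (rad/s): [2.39, 2.39, 3.01, 3.14, 3.14, 3.14].

### API

Orientations are given as [roll, pitch, yaw] about the fixed x, y, z axes, in that order (R = Rz(yaw) Ry(pitch) Rx(roll)).
In Python, from workcell import arm, planner, optics gives the robot as it stands. Calls block until the motion is done:
- arm.reach(position, orientation): joint-space move of the TCP to a pose.
- arm.servo_line(position, rot=None, max_speed=150, f_stop=None): straight line of the TCP; rot=None keeps the orientation; max_speed is the mean speed in mm/s. With f_stop (N) it stops when the force on the tool has changed by that much, and returns True; else False.
- arm.movej(angles): joint-space move.
- arm.gripper_open() and arm.close_gripper(newtons=None): open the fingers fully, or close them until they stop; newtons is the grip in N (None keeps the last).
- arm.wait(seconds).
- planner.solve_ik(position, orientation): joint angles nearest the present ones, or None.
- arm.observe(): the state.
- optics.get_image(name): name is "side" or "top" or "wrist"; returns a dict with "img" (400x640x3 uint8, blue, green, red), "camera_matrix" (3x3 intrinsics, pixels), "xyz" and "rotation" of the camera in the world. Camera axes: x right, y up, looking along -z (the intrinsics and any distortion apply to the point x, -y, -z); pixel columns grow to the right and rows downward; lengths in mm; the calibration is good to about 2 mm. The wrist camera is an equidistant fisheye: a pixel r from the principal point sees the ray r / f radians off the axis. A picture is of the moment at which its call begins. There is no depth.
A pose or a line that the arm cannot do raises arm.PlanningError and nothing moves.
- arm.job_done(): hands the job in; it is judged then, once.
The state is a dict: "time_s": time; "joints": joint angles; "joint_vel": joint speeds; "joint_efforts": joint torques, N m; "ee_pos": TCP position; "ee_rot": TCP orientation; "wrist_force": force on the tool from outside, world axes, zero at the start; "ft_torque": the same for the moment, N m; "grip_width": opening from 0.0 (shut) to 1.0 (fully open); "gripper_force": force on a finger pad.
Only numpy, scipy, OpenCV 4.12 (cv2) and the standard library are available. Lean on these libraries where they do the work, as an engineer would, in place of code of your own. Each camera call takes 0.05 s, during which the arm holds its last target. There are 200 camera calls.

## Working session

There is one attempt and no reset: what is moved stays moved. The work goes in short steps, each a Python script; the robot and the scene stay as the last script left them, time stands still between calls to the robot, and variables do not carry over. Pictures are saved under pics/ and viewed, at most 10 in all, crops included, and the job is handed in when it is done.

```bash
mkdir -p pics; ls; cat > h.py <<'E'
import numpy as np, cv2
from workcell import arm, planner, optics
def cam(n):
    d=optics.get_image(n); return d
def ray(d,u,v,fish=False):
    K=np.array(d["camera_matrix"]);x=(u-K[0,2])/K[0,0];y=(v-K[1,2])/K[1,1]
    if fish:
        r=np.hypot(x,y);s=np.sin(r)/r if r>1e-9 else 1;p=np.array([x*s,y*s,np.cos(r)])
    else: p=np.array([x,y,1.])
    R=np.array(d["rotation"])
    if R.shape!=(3,3):
        from scipy.spatial.transform import Rotation
        R=Rotation.from_euler('xyz',R).as_matrix()
    w=R@np.array([p[0],-p[1],-p[2]]);return np.array(d["xyz"],float),w/np.linalg.norm(w)
def onz(d,u,v,z,fish=False):
    o,w=ray(d,u,v,fish);return o+w*(z-o[2])/w[2]
def proj(d,P):
    R=np.array(d["rotation"])
    if R.shape!=(3,3):
        from scipy.spatial.transform import Rotation
        R=Rotation.from_euler('xyz',R).as_matrix()
    c=R.T@(np.array(P,float)-np.array(d["xyz"]));K=np.array(d["camera_matrix"])
    return K[0,2]+K[0,0]*c[0]/-c[2],K[1,2]+K[1,1]*-c[1]/-c[2]
E
python3 - <<'E'
from h import *
for n in("top","side","wrist"):
    d=cam(n);cv2.imwrite(f"pics/{n}0.png",d["img"]);print(n,d["camera_matrix"],d["xyz"],d["rotation"],d.keys())
print(arm.observe())
E
```

```text
pics
top [[385.20903211   0.         323.14269827]
 [  0.         385.20903211 202.69620827]
 [  0.           0.           1.        ]] [443.06803228 114.33388916 963.48030459] [ 1.34638073e-01 -1.29577511e-03 -1.58510136e+00] dict_keys(['img', 'camera_matrix', 'xyz', 'rotation'])
side [[365.1202506    0.         319.07460577]
 [  0.         365.1202506  197.29890776]
 [  0.           0.           1.        ]] [308.8497079  779.86072756 630.54802429] [ 0.88745343  0.00737197 -2.81478303] dict_keys(['img', 'camera_matrix', 'xyz', 'rotation'])
wrist [[309.70691629   0.         318.80021272]
 [  0.         309.70691629 203.99336245]
 [  0.           0.           1.        ]] [ 243.84670315 -470.99953059  374.48954499] [-0.2822315   0.00140447 -1.22809524] dict_keys(['img', 'camera_matrix', 'xyz', 'rotation'])
{'time_s': 0.15, 'joints': array([-1.45138001e+00,  3.13326128e-01,  1.49825244e+00, -2.27637049e-05,
        1.33103021e+00, -2.23394773e-01]), 'joint_vel': array([-0.00068778, -0.00324698, -0.0013598 ,  0.00172525, -0.00054674,
       -0.00010854]), 'joint_efforts': array([ 7.02357811e-04, -4.12370145e+01, -2.59797621e+01, -3.49237807e-04,
        3.17167287e-03,  1.26779585e-05]), 'ee_pos': array([ 176.45747197, -494.4286041 ,  404.26788822]), 'ee_rot': array([-3.14059688e+00, -2.03556439e-04,  3.42816401e-01]), 'wrist_force': array([ 0.31533275, -0.30850899, -0.88813788]), 'ft_torque': array([ 0.04367746,  0.04447765, -0.03029066]), 'gripper_force': 0.0, 'grip_width': 0.9966691887124755}
```

View pics/top0.png

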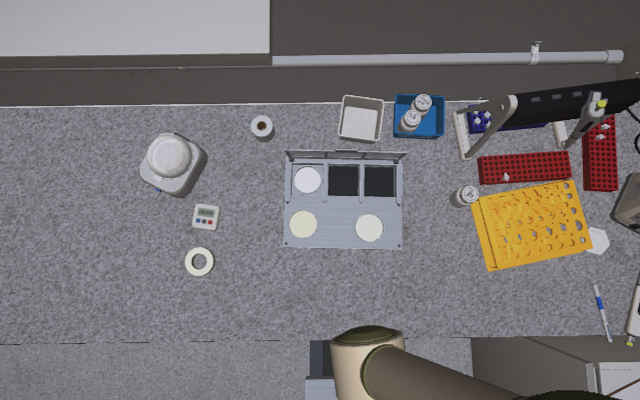

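View pics/side0.png

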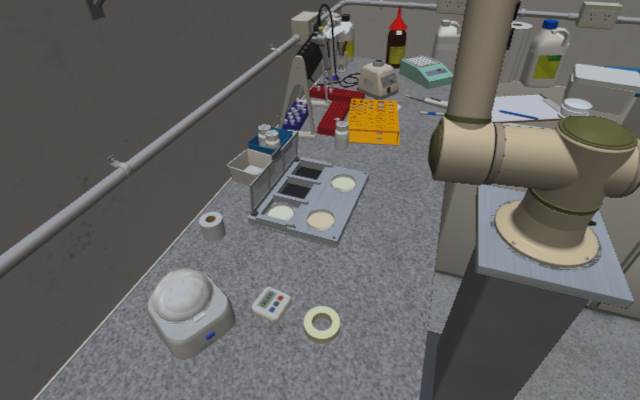

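The top view shows the carrier at cols 285–403, rows 150–248. The seated dish is at (307,180) and the pads at (343,181) and (380,181). The loose dishes are at (303,224) and (369,228), and the cover stands about upright near row 153. The side view agrees: pads at (297,188) and (307,170), dishes at (321,220) and (343,184).

```bash
cat >> h.py <<'E'
def blobs(img,mask,amin,amax):
    n,l,s,c=cv2.connectedComponentsWithStats(mask.astype(np.uint8));out=[]
    for i in range(1,n):
        if amin<s[i,4]<amax:
            ct=max(cv2.findContours((l==i).astype(np.uint8),cv2.RETR_EXTERNAL,cv2.CHAIN_APPROX_NONE)[0],key=len)
            out.append((c[i],s[i],ct))
    return out
E
python3 - <<'E'
from h import *
for n,(x0,x1,y0,y1) in(("top",(275,412,145,255)),("side",(245,375,150,245))):
    d=cam(n);im=d["img"].astype(int)
    roi=np.zeros(im.shape[:2],bool);roi[y0:y1,x0:x1]=1
    print(n)
    for nm,m in(("bright",im.min(2)>175),("dark",im.max(2)<60)):
        for c,s,ct in blobs(im,m&roi,60,3000):
            print(nm,c.round(1),s,im[int(c[1]),int(c[0])],onz(d,*c,38 if nm=="bright" else 8).round(1),onz(d,*c,22).round(1))
    # corners of carrier
t=cam("top")
for p in((285,247),(402,249),(404,160),(286,160)):print(onz(t,*p,24).round(1))
import itertools
for P in((330,0,320),):
    print(planner.solve_ik(P,[np.pi,0,0]),planner.solve_ik(P,[np.pi,0,np.pi/2]),planner.solve_ik(P,[np.pi,0,-np.pi/2]))
E
```

```text
top
bright [307.2 179.7] [294 167  27  26 533] [219 210 210] [625.6 149.6  38. ] [628.8 150.2  22. ]
bright [302.9 223.8] [289 211  28  27 585] [196 210 210] [517.7 160.8  38. ] [519.  161.6  22. ]
bright [368.8 227.2] [355 214  28  28 590] [208 210 209] [507.3   2.5  38. ] [508.4   0.6  22. ]
dark [342.8 180.6] [328 166  30  30 829] [47 44 43] [628.   60.8   8. ] [625.3  61.6  22. ]
dark [378.6 181.4] [365 167  29  30 807] [47 43 43] [624.6 -29.4   8. ] [621.9 -27.2  22. ]
side
bright [343.1 183. ] [332 178  23  11 187] [180 198 193] [504.6  13.8  38. ] [509.9  -6.9  22. ]
bright [281.  212.4] [268 206  25  14 240] [189 198 194] [616.4 176.6  38. ] [624.7 160.3  22. ]
dark [307.8 172.1] [296 166  25  13 198] [39 37 38] [628.1 -44.    8. ] [620.9 -25.5  22. ]
dark [295.3 190.2] [281 183  29  15 262] [39 39 37] [631.3  48.2   8. ] [624.1  64.6  22. ]
[463.3 205.3  24. ]
[454.4 -78.1  24. ]
[675.1 -92.3  24. ]
[679.2 202.5  24. ]
[-3.60160289e-01 -2.69396781e-02  2.13873688e+00 -4.44089210e-16
  1.02979545e+00  1.21063604e+00] [-0.36016029 -0.02693968  2.13873688  0.          1.02979545 -0.36016029] [-3.60160289e-01 -2.69396781e-02  2.13873688e+00 -4.44089210e-16
  1.02979545e+00  2.78143236e+00]
```

```bash
python3 - <<'E'
from h import *
for i,P in enumerate([(500,60,430),(500,130,430)]):
    arm.reach(P,[np.pi,0,0]);d=cam("wrist");np.save(f"w{i}.npy",d,allow_pickle=True);cv2.imwrite(f"pics/w{i}.png",d["img"])
    print(d["xyz"],d["rotation"],arm.observe()["ee_pos"],arm.observe()["time_s"])
E
```

```text
[571.63624922  58.92564573 400.20168822] [-2.82694387e-01  2.67525319e-04 -1.57170260e+00] [500.10472107  59.37567767 429.95584531] 2.6417
[571.52299427 130.03189986 400.14179988] [-2.82758937e-01  1.22304048e-04 -1.56961020e+00] [500.11074645 129.6465287  429.89006048] 3.075
```

View pics/w0.png

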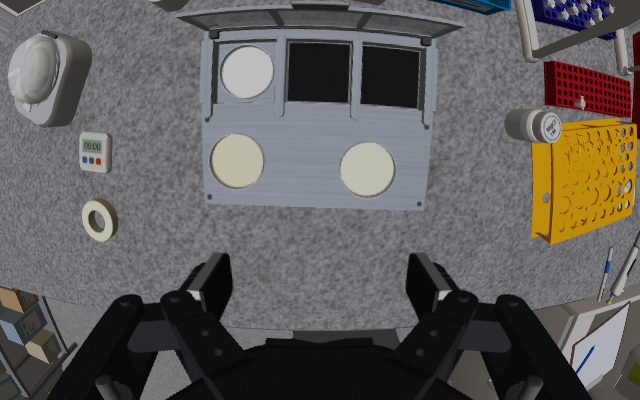

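The first wrist view shows the dish tops at (237,160) and (367,168), the seated dish at (247,72), and the pads at (320,71) and (391,77). The cover leans away, with its tab at about (315,5). Next I triangulate across the two wrist places.

```bash
cat >> h.py <<'E'
def tri(obs):
    A=np.zeros((3,3));b=np.zeros(3)
    for o,w in obs:
        M=np.eye(3)-np.outer(w,w);A+=M;b+=M@o
    return np.linalg.solve(A,b)
def circ(P):
    A=np.c_[2*P[:,:2],np.ones(len(P))];s=np.linalg.lstsq(A,(P[:,:2]**2).sum(1),rcond=None)[0]
    return s[:2],np.sqrt(s[2]+s[0]**2+s[1]**2)
def wfeat(d,seated=True):
    im=d["img"].astype(int);D=[];Pd=[]
    h=np.arange(640)[None,:];v=np.arange(400)[:,None]
    m=(im.min(2)>150)&(v<230)&(h>120)&(h<500)
    for c,s,ct in blobs(im,m,1200,6000): D.append((c,s,ct[:,0].astype(float)))
    m=(im.max(2)<60)&(v<230)&(h>120)&(h<560)
    for c,s,ct in blobs(im,m,2000,9000): Pd.append((c,s,ct[:,0].astype(float)))
    return D,Pd
E
python3 - <<'E'
from h import *
ds=[np.load(f"w{i}.npy",allow_pickle=True).item() for i in(0,1)]
F=[wfeat(d) for d in ds]
res=[]
for k,z in((0,38),(1,8)):
    for i,d in enumerate(ds):
        for c,s,ct in F[i][k]:
            P=np.array([onz(d,*p,z,True) for p in ct])
            if k==0: cc=circ(P);print("dish",i,c.round(1),s[4],d["img"][int(c[1]),int(c[0])],cc[0].round(1),cc[1].round(1))
            else:
                r=cv2.minAreaRect(P[:,:2].astype(np.float32));print("pad",i,c.round(1),s,r)
    for j in range(min(len(F[0][k]),len(F[1][k]))):
        print("tri",F[0][k][j][0].round(),F[1][k][j][0].round(),tri([ray(ds[i],*F[i][k][j][0],True) for i in(0,1)]).round(1))
E
```

```text
dish 0 [247.2  71.9] 2020 [190 189 188] [627.3 142.9] 30.3
dish 0 [237.7 160. ] 2063 [165 185 188] [521.3 157.4] 31.3
dish 0 [366.4 168.4] 2208 [176 189 187] [510.2   1.9] 31.7
dish 1 [303.3  69.8] 2197 [192 188 187] [626.9 148.2] 30.6
dish 1 [294.1 158.6] 2300 [165 185 187] [521.6 159.3] 31.7
dish 1 [420.8 169.7] 1926 [173 188 187] [509.9   3.9] 31.3
tri [247.  72.] [303.  70.] [631.4 149.5   7.4]
tri [238. 160.] [294. 159.] [520.1 160.1  25.5]
tri [366. 168.] [421. 170.] [5.084e+02 3.000e-01 2.530e+01]
pad 0 [318.3  72.1] [ 288   43   62   60 3488] ((628.89794921875, 59.600303649902344), (74.97777557373047, 75.52552032470703), 88.00784301757812)
pad 0 [389.4  76.8] [ 361   46   58   62 3214] ((625.4190063476562, -31.231952667236328), (74.27814483642578, 75.47320556640625), 88.25483703613281)
pad 1 [374.5  73.5] [ 345   43   60   62 3342] ((628.8953857421875, 59.36893081665039), (75.15931701660156, 75.6068344116211), 87.8071517944336)
pad 1 [442.8  81.6] [ 418   51   50   62 2625] ((625.1453857421875, -33.73796463012695), (69.88777923583984, 76.01966094970703), 87.91866302490234)
tri [318.  72.] [375.  74.] [628.6  59.7   4.5]
tri [389.  77.] [443.  82.] [623.2 -27.6  19.4]
```

View pics/w1.png

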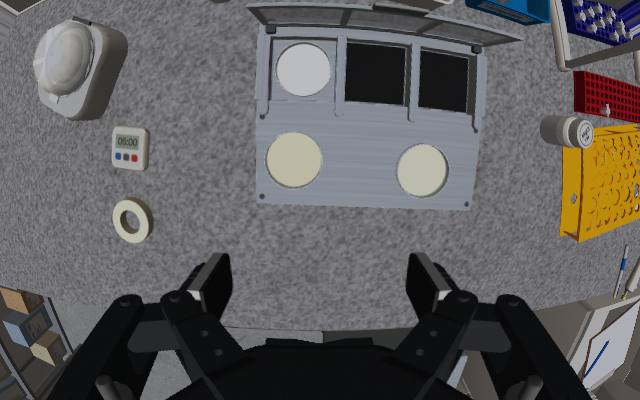

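```bash
cat >> h.py <<'E'
YAW=-0.036;O=np.array([588.2,61.3])
Rc=np.array([[np.cos(YAW),-np.sin(YAW)],[np.sin(YAW),np.cos(YAW)]])
def W(x,y,z): return [*(O+Rc@np.array([x,y])),z]
def C(p): return Rc.T@(np.array(p)[:2]-O)
GR=[np.pi,0,np.pi/2+YAW];PU=[np.pi,0,np.pi+YAW-2*np.pi]
def stat(t=""): 
    s=arm.observe();print(t,round(s["time_s"],2),C(s["ee_pos"]).round(1),s["ee_pos"][2].round(1),s["wrist_force"].round(1),round(s["grip_width"],3),round(s["gripper_force"],1))
def fetch(x,y,y2):
    arm.reach(W(x,y,260),GR);arm.servo_line(W(x,y,193),max_speed=120,f_stop=15)
    stat("down");arm.close_gripper(20);stat("grip")
    print(arm.servo_line(W(x,y2,193),max_speed=70,f_stop=25));stat("slid")
    arm.gripper_open();arm.servo_line(W(x,y2,260))
def push(y,x1=-6.5):
    arm.reach(W(-137,y,260),PU);arm.close_gripper(20);arm.servo_line(W(-137,y,200),max_speed=120,f_stop=15);stat("behind")
    print(arm.servo_line(W(x1,y,200),max_speed=60,f_stop=20));stat("pushed")
    arm.servo_line(W(x1-8,y,200));arm.servo_line(W(x1-8,y,270))
E
python3 - <<'E'
from h import *
A=C((519.8,160.6));B=C((508.3,.6));print(A,B)
for p,o in((W(*A,193),GR),(W(A[0],0,193),GR),(W(-137,-90,200),PU),(W(-6.5,-90,200),PU),(W(-6.5,0,200),PU),(W(130,0,330),PU)):print(planner.solve_ik(p,o))
fetch(*B,-90)
d=cam("top");cv2.imwrite("pics/t1.png",cv2.resize(d["img"][140:260,270:420],None,fx=4,fy=4))
m=d["img"].min(2)>175;m[:145]=0;m[255:]=0;m[:,:275]=0;m[:,412:]=0
for c,s,ct in blobs(0,m,200,900):print(c,s[4],C(onz(d,*c,25)))
E
```

```text
[-71.92970948  96.77379239] [-77.66350236 -63.53644939]
[ 8.42293065e-02  6.12236238e-01  1.65739542e+00 -4.44089210e-16
  8.71960997e-01  1.20229306e-01]
[-1.02335433e-01  5.73145812e-01  1.73143688e+00 -4.44089210e-16
  8.37009961e-01 -6.63354329e-02]
[-0.31507152  0.44431682  1.94010921  0.          0.75716662 -1.84986785]
[-0.25125141  0.66074418  1.54082073  0.          0.94002774 -1.78604774]
[-0.09476398  0.67084382  1.52157065  0.          0.94917818 -1.62956031]
[-0.08347644  0.82158045  0.87438386  0.          1.44562835 -1.61827277]
down 5.36 [-77.4 -63.5] 193.6 [0.9 0.5 0.1] 0.998 0.0
grip 5.64 [-77.4 -63.5] 194.1 [-1.3  0.7  6.7] 0.821 21.9
False
slid 6.17 [-77.2 -90.5] 194.1 [ 0.9 -1.9  5.2] 0.822 21.8
[307.19774011 179.69303202] 531 [36.82931571 90.07538531]
[400.11363636 207.43636364] 220 [ -27.43438606 -139.86239839]
[302.90378007 223.84364261] 582 [-72.96951216  97.56394608]
```

```bash
python3 - <<'E'
from h import *
push(-90)
arm.reach(W(-90,90,300),GR)
d=cam("top");cv2.imwrite("pics/t2.png",cv2.resize(d["img"][140:260,270:420],None,fx=4,fy=4))
stat()
E
```

```text
behind 9.97 [-136.8  -90.1] 200.4 [ 0.5 -0.  -0.2] 0.002 0.0
False
pushed 12.29 [ -6.6 -90. ] 200.0 [ 0.6 -0.2  0.1] 0.003 0.0
 14.87 [-89.8  89.8] 299.8 [ 0.8 -0.1 -0. ] 0.002 0.0
```

View pics/t2.png

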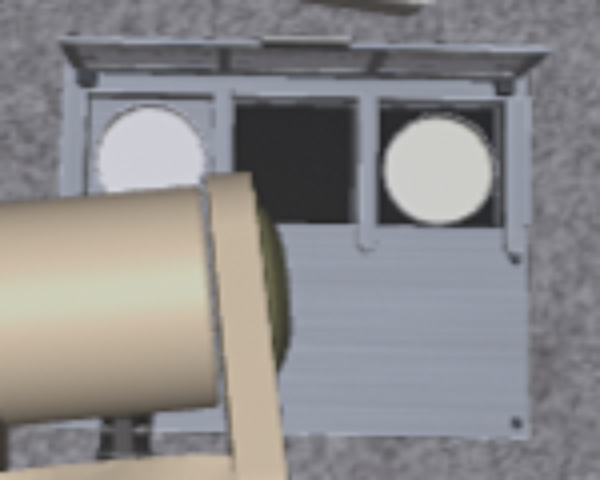

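The zoomed top view shows the dish centred in the right pocket at about (438,168) of the crop, evenly surrounded by the black pad. The second dish goes next.

```bash
python3 - <<'E'
from h import *
A=C((519.8,160.6))
arm.gripper_open();fetch(*A,0);push(0)
arm.reach(W(-90,0,430),[np.pi,0,YAW]);stat()
for i,y in enumerate((0,-60)):
    arm.servo_line(W(-90,y,430));d=cam("wrist");np.save(f"v{i}.npy",d,allow_pickle=True)
    if i==0: cv2.imwrite("pics/v0.png",cv2.resize(d["img"][:230,160:490],None,fx=2.4,fy=2.4))
    for c,s,ct in wfeat(d)[0]:
        P=np.array([onz(d,*p,10,True) for p in ct]);cc=circ(P);print(c.round(1),s[4],C(cc[0]).round(1),cc[1].round(1))
E
```

```text
down 16.66 [-71.7  96.8] 194.0 [-0.2 -0.5  1. ] 0.998 0.0
grip 16.94 [-71.7  96.8] 194.2 [-0.7 -0.   5.4] 0.824 21.4
False
slid 18.48 [-71.5  -0.1] 194.3 [ 0.4 -0.9  7. ] 0.821 21.5
behind 22.21 [-136.8    0. ] 200.4 [ 0.3 -0.5  0.4] -0.002 0.0
False
pushed 24.53 [-6.6  0. ] 200.0 [-0.3  0.2 -0.2] 0.003 0.0
 28.04 [-89.9  -0. ] 429.8 [ 0.3 -0.8  0.4] -0.001 0.0
[247.6  72.8] 2018 [40.2 89.8] 32.6
[318.5  73.2] 2158 [36.7  0.2] 32.5
[390.8  74.9] 2010 [ 37.5 -91.4] 32.5
[270.9  74.1] 2073 [36.9  0. ] 32.4
[343.8  73. ] 2156 [ 37.4 -91.1] 32.7
[203.7  76.3] 1772 [40.5 89.9] 32.2
```

View pics/v0.png

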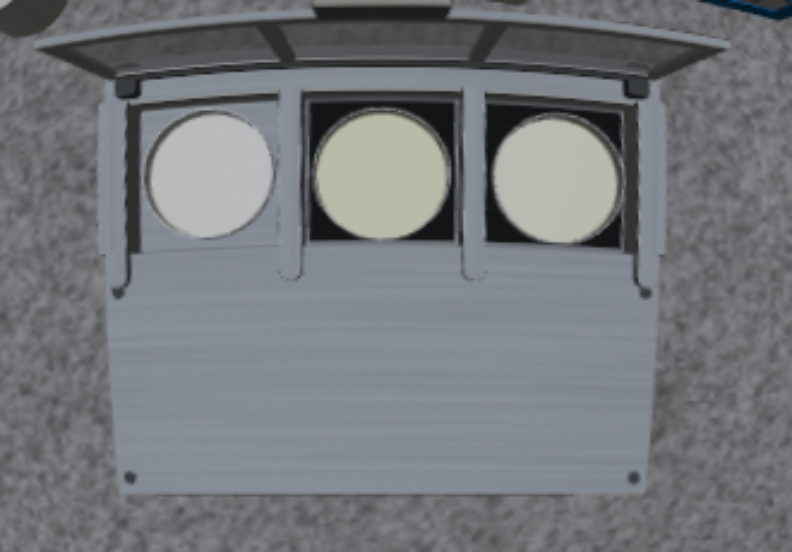

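The crop shows both dishes inside their pockets on the pads, at (381,175) and (558,178). The cover corners are at (38,45) and (728,45), and the tab is at about (383,5). Next I check dish flatness by triangulating the near and far rims, and get the cover angle from its corners.

```bash
python3 - <<'E'
from h import *
ds=[np.load(f"v{i}.npy",allow_pickle=True).item() for i in(0,1)]
F=[wfeat(d)[0] for d in ds]
for n,i0,i1 in(("mid",1,0),("right",2,1),("seated",0,2)):
    for nm,f in(("c",lambda a:a[0]),("far",lambda a:np.array([a[0][0],a[2][:,1].min()])),("near",lambda a:np.array([a[0][0],a[2][:,1].max()]))):
        p=tri([ray(ds[0],*f(F[0][i0]),True),ray(ds[1],*f(F[1][i1]),True)]);print(n,nm,C(p).round(1),p[2].round(1))
d=ds[0]
for px,yc in(((175.8,18.75),139),((463.3,18.75),-139)):
    o,w=ray(d,*px,True);oc=C(o);wc=Rc.T@w[:2];t=(yc-oc[1])/wc[1];x=oc[0]+t*wc[0];z=o[2]+t*w[2]
    print("cover corner",x,z,"r",np.hypot(x-92,z-33),"ang",np.arctan2(z-33,92-x))
s=cam("side");cv2.imwrite("pics/s1.png",cv2.resize(s["img"][110:260,220:380],None,fx=4,fy=4));
E
```

```text
mid c [36.9  0.2] 6.6
mid far [70.   0.2] 7.2
mid near [4.9 0.2] 7.7
right c [ 37.2 -91. ] 9.1
right far [ 70. -91.] 9.7
right near [  4.9 -90.9] 10.4
seated c [40.2 89.5] 8.7
seated far [73.3 89.6] 9.0
seated near [ 6.5 89.2] 10.6
cover corner 87.33873626916318 117.58892633584617 r 84.7172582076381 ang 1.5157471086803789
cover corner 85.94225743773004 122.0423920961984 r 89.24821474496771 ang 1.5028688771269727
```

View pics/s1.png

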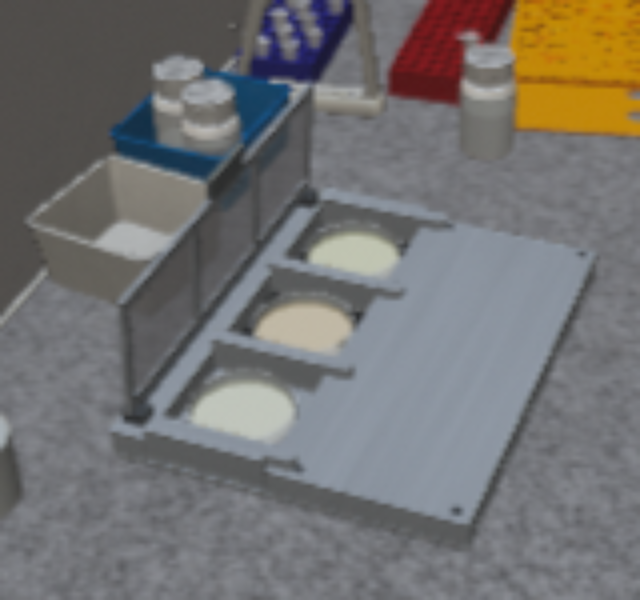

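All three discs lie level (near and far rim heights agree), and the crop of the side view shows them at (355,255), (305,325) and (245,410). The cover stands almost upright, with its top edge running from (122,303) to (310,95). Next is the cover.

```bash
python3 - <<'E'
from h import *
def T(th,r=95): # tool centre for the finger's front bottom corner on the cover's top face
    return W(92-r*np.cos(th)+4*np.sin(th)+11,0,33+r*np.sin(th)+4*np.cos(th)+173)
ths=np.linspace(1.5,0.0,9)
assert all(planner.solve_ik(T(t),PU) is not None for t in ths)
arm.reach(W(140,0,370),PU)
print(arm.servo_line(W(140,0,301),max_speed=120,f_stop=8));stat("behind")
arm.servo_line(T(1.55),max_speed=80,f_stop=20);stat("contact")
for t in ths:
    if arm.servo_line(T(t),max_speed=80,f_stop=25): stat("stop %.2f"%t);break
stat("down")
p=T(0);p[2]-=8
print(arm.servo_line(p,max_speed=20,f_stop=25));stat("pressed")
p[2]+=110;arm.servo_line(p);stat("up")
arm.reach(W(-60,0,430),[np.pi,0,YAW]);stat()
d=cam("wrist");s=cam("side")
a=cv2.resize(d["img"][:230,160:490],(570,400));b=cv2.resize(s["img"][110:260,220:380],(224,210));b=cv2.copyMakeBorder(b,0,190,0,0,cv2.BORDER_CONSTANT)
cv2.imwrite("pics/f.png",np.hstack([a,b]))
E
```

```text
False
behind 32.25 [140.1  -0. ] 302.1 [ 0.6 -0.6 -0.4] 0.004 0.0
contact 32.83 [105.3  -0. ] 301.8 [ 0.1 -0.2 -0.7] -0.007 0.0
stop 0.00 36.02 [8.3 0. ] 210.3 [-2.8  0.8 10.1] 0.002 5.1
down 36.02 [8.3 0. ] 210.3 [-2.8  0.8 10.1] 0.002 5.1
True
pressed 36.27 [8.3 0.1] 210.3 [-4.1 -0.1  9. ] -0.001 5.0
up 37.1 [ 7.8 -0. ] 310.8 [ 0.6  0.  -0.3] -0.001 0.0
 39.74 [-60.  -0.] 429.9 [ 0.3 -0.1  0.3] -0.003 0.0
```

View pics/f.png

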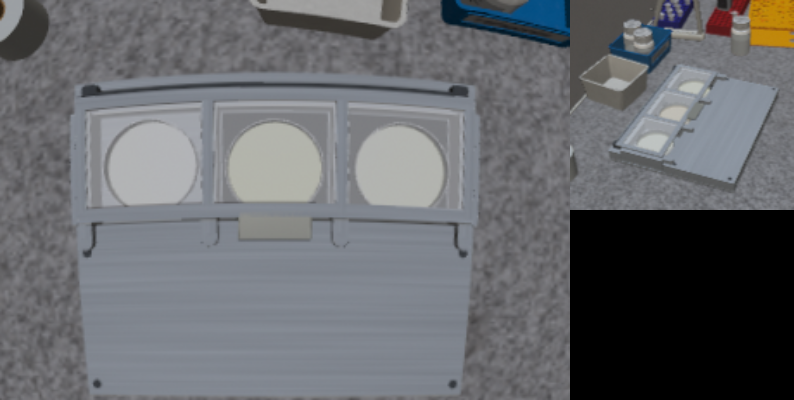

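The cover lies flat over all three dishes: window at (275,150), tab at (275,228). I'll press once more, a bit firmer, to be sure it is fully home.

```bash
python3 - <<'E'
from h import *
arm.reach(W(2,0,250),PU)
print(arm.servo_line(W(2,0,204),max_speed=20,f_stop=30));stat("pressed");arm.wait(.2);stat()
arm.servo_line(W(2,0,300));arm.reach(W(-90,0,400),PU);stat("clear")
arm.job_done()
E
```

```text
True
pressed 44.33 [2.1 0.1] 210.4 [-1.8 -0.7  8.1] -0.0 3.9
 44.53 [2.1 0.1] 210.4 [-2.7 -0.3  7. ] 0.002 3.7
clear 45.88 [-89.6  -0.1] 398.8 [ 0.7 -0.7 -0.9] 0.001 0.0
the job is handed in; nothing more can be done
```

Job handed in after about 46 s: both dishes were slid into the two empty pockets and lie flat, the cover was swung over and pressed down twice, stopping at its closed height both times, and the robot was left clear.

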